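# Work the stuck plug out of the resonator housing

## Robot

A 7-joint arm with a two-finger parallel gripper is mounted at the origin on the work surface; the furniture and walls round the work are solid. World frame = base frame: x ahead of the robot, y to its left, z up, the work surface at z = 0. Lengths are in m, angles in degrees, forces in N, time in s.
With the tool pointing down it reaches from about 0.425 to 0.875 m from the base axis. Payload 9.9 kg.
Tool frame: the origin (TCP) lies at the very end of the fingers, on their centre line; the grasp point (between the pads) lies 19 mm behind it; z points along the fingers, x is the direction in which the jaws open and shut, and the axes are right-handed (so a half turn about z gives the same grasp; the last joint's range is limited). The gripper opens to 85 mm and grips with 20 to 120 N. Pads are 22 mm wide; open, the fingers measure 114 mm over their backs; the gripper's body (76 mm by 85 mm) begins 54 mm behind the grasp point. The pads swing forward as they close: fully open they stand 13 mm farther back than shut.
Start: joints at [67.219, 32.985, 1.427, 82.34, -0.859, 64.687, -3.237], TCP at [0.208, -0.642, 0.231] pointing down, gripper open.
Joint ranges: [-157.87, 157.87], [-19.46, 123.44], [-87.15, 90], [11.01, 140.99], [-62.26, 242.26], [9.8, 113.94], [-161.44, 161.44]. Speed limits (degrees/s): [127.2, 127.2, 172.46, 172.46, 180, 180, 180].

## Interface

Orientations are given as [roll, pitch, yaw] about the fixed x, y, z axes, in that order (R = Rz(yaw) Ry(pitch) Rx(roll)).
In Python, from rig import robot gives the robot as it stands.
- The arm moves only by the tool jog_arm, never from a script. Its argument "series" is text: rows parted by semicolons, each of 7 numbers parted by spaces: the shift along the tool's x, y, z in mm, then the turn, a rotation vector about the tool's x, y, z in degrees, then the finger opening in mm, from 0 to 85.4. In form: tx ty tz ax ay az hand; .... A call has exactly 10 rows; each row is the pose to reach, as a shift and turn from the pose commanded when the call began, along the tool's axes at that moment; what a row does not reach only later rows make up. A row lasts 1/12 s, in which the tool goes at most 41.7 mm and 7.16 degrees, less where a joint would pass 70% of its speed; a pose out of reach is approached as far as the arm can. A call with a gripper value outside its range is refused whole. The fingers move at their own pace and stop on an object; "grip_force" is the grip in N (left out, the last holds). Time passes only in rows, so rows that repeat a pose let the fingers close, or fill a call up. It gives the time, the measured TCP pose, the force and the opening at its end, in the units of the state.
- robot.read_state(): the state, without advancing time (a new reading comes with each control period).
- robot.grab_frame(name): name is "side" or "top"; returns the picture (420x560x3 uint8, red, green, blue); there is no depth.
- robot.calibration(name): a dict with "K" (3x3 intrinsics, pixels), "R" (3x3) and "t" (3): a world point X has camera coordinates R X + t. Camera axes: x right, y down, z forward; pixel columns grow to the right and rows downward; lengths in m; the calibration is good to about 2 mm. A picture is of the moment at which its call begins. calibration takes no time and is no camera call.
- robot.close_job(): hands the job in, once; it reports no verdict.
The state is a dict: "clock": time; "joints": joint angles; "joint_velocities": joint speeds; "joint_torque": joint torques, N m; "eef_pos": TCP position; "tcp_rot": TCP orientation; "contact_force": force on the tool from outside, world axes, zero at the start; "torque": the same for the moment, N m; "grip_width": opening from 0.0 (shut) to 1.0 (fully open).
Only numpy, scipy, OpenCV 4.12 (cv2) and the standard library are available. Lean on these libraries where they do the work, as an engineer would, in place of code of your own. Each camera call takes 0.05 s, during which the arm holds its last target.

## Task

Swing the keeper arm aside, then free the tight plug from the metal housing by twisting it back and forth while pulling gently up; the housing only sits on its dowels by its own weight, so a straight pull would lift it, and it must stay down on the stand. Set the plug down upright on the grey lining of the pink bin (do not drop it) and let go, without disturbing the tools and pot lying around.

Things in the scene. Friction and masses are not known exactly. Their poses are not given: they have to be found in the camera images.
- stand: dark steel base plate 140 (x) x 220 (y) x 12 mm, bolted to the bench, two upright 8 mm guide dowels. Origin: centre of its underside, on the bench; z up, yaw as the housing's.
- housing (a joint): height in m of the aluminium housing above its seat on the stand: 0 = fully down. Block 90 (x) x 170 (y) x 45 mm, 1.0 kg, axes as the stand's, top face 57 mm above the bench. It cannot turn or shift sideways but slides up freely on the dowels: only the weight of it and what it carries (about 12 N) holds it down.
- port (a point): centre of the mouth of the plug's upright 30 mm bore, on the housing's top face, 35 mm from the housing's centre towards its +y end. The sprung bore grips the plug's stub with 19 to 29 N of friction, acting against whichever way the stub slides: a straight pull meets all of it, more than the housing's weight; while the plug twists, most of it opposes the twist (0.25 to 0.4 N m), little the pull.
- keeper (a joint): angle in rad of the keeper, a flat steel arm 14 mm wide, 4 mm thick, its underside 7 mm above the housing's top. 0 = its tip lies over the plug's flange (2 mm above it), so the plug cannot come out; it grows counterclockwise seen from above; from about 0.55 the plug is clear; stop at 1.1. Light friction (0.03 N m), stays where it is left. Starts at 0 to 0.2.
- keeper_hinge (a point): the keeper's upright pivot axis, on the housing's centre line, 50 mm from the port towards the housing's -y end.
- keeper_post (a point): mid-height of the round upright finger post on the keeper's tail, to push or pinch: 10 mm diameter, from 11 to 47 mm above the housing's top (this point at 32 mm), 40 mm from the hinge, opposite the tip. At keeper angle 0 it lies from the hinge towards the housing's -y end; as the keeper opens it moves towards the housing's +x side (away from the robot).
- plug: steel plug, 0.12 kg, 65 mm high. Origin: centre of the underside of its stub, z up along its axis. From below: round stub 28 mm diameter x 24 mm (all in the bore at the start), flange 36 mm diameter x 5 mm (rests on the housing's top), neck 14 mm diameter x 12 mm, bar grip 12 mm (plug x) x 36 mm (plug y) x 24 mm high.
- plug_grip (a point): centre of the plug's bar grip, 53 mm above the plug's origin; pinch the bar across its 12 mm, along plug x. About 3 mm of rise per rad of twist, back and forth, draws the plug with some 5 N; above 13 mm of rise the bore's grip is halved, above 18 mm gone; at 24 mm the stub is out.
- parts_bin: small pink moulded bin 137 (x) x 95 (y) x 48 mm, fixed. Origin: centre of its underside. Flat grey lining 112 x 70 mm at 34 mm above the bench, rim 12 to 14 mm above the lining.
- torque_wrench: bystander: small torque wrench, 24 x 156 x 15 mm, origin under its centre, long along y.
- flux_pot: bystander: small jar 37 mm diameter x 28 mm, origin under its centre.
- calipers: bystander: digital calipers 68 x 205 x 15 mm, origin under the centre, long along y.
There are look-alikes about, which are no part of the job. Of the things shaped like the plug, the steel one is meant. There is more than one size of the parts_bin; the job needs the smaller.

How it is judged:
By the outcome, as a careful person would: the job done as asked, in the order asked, and still so for the second after the job is handed in, with the robot touching nothing.
It also fails if it takes over 72 s, if anything falls off the work surface, if the arm or the gripper's body presses on something with over 40 N, if the wrist force passes 120 N, or if a joint passes its speed limit or range.

## Working session

There is one attempt and no reset: what is moved stays moved. The work goes in short steps, Python scripts to look and compute and a tool call to move; the robot and the scene stay as the last step left them, time stands still between calls to the robot, and variables do not carry over. Pictures are saved under pics/ and viewed, and the job is handed in when it is done.

Besides the shell and the picture viewer there is one more tool, called after "Emit:" as name(argument=value, ...), one argument or row to a line, values as JSON. jog_arm: Moves the arm, as the interface text tells. Its arguments: {"type":"object","properties":{"series":{"type":"string"},"grip_force":{"type":"number"}},"required":["series"]}

```bash
mkdir -p pics; ls
python3 - <<'E'
from rig import robot
import cv2,numpy as np
np.set_printoptions(precision=4,suppress=True)
for n in("side","top"):
    f=robot.grab_frame(n); cv2.imwrite(f"pics/{n}0.png",f[:,:,::-1]); c=robot.calibration(n); print(n,c)
print(robot.read_state())
E
```

```text
pics
side {'K': array([[483.7142,   0.    , 282.087 ],
       [  0.    , 483.7142, 213.1039],
       [  0.    ,   0.    ,   1.    ]]), 'R': array([[-0.2004, -0.9797, -0.0017],
       [-0.6592,  0.1361, -0.7396],
       [ 0.7248, -0.1471, -0.6731]]), 't': array([0.1682, 0.3806, 0.8584])}
top {'K': array([[509.3939,   0.    , 279.3272],
       [  0.    , 509.3939, 210.9   ],
       [  0.    ,   0.    ,   1.    ]]), 'R': array([[-0.0087, -0.9999,  0.009 ],
       [-0.9899,  0.0074, -0.1419],
       [ 0.1418, -0.0101, -0.9898]]), 't': array([0.0634, 0.483 , 1.169 ])}
{'clock': 0.1, 'joints': array([67.2189, 33.0271,  1.424 , 82.3812, -0.8606, 64.688 , -3.2371]), 'joint_velocities': array([ 0.045 , -0.0714, -0.0669, -0.0664,  0.0077,  0.0544, -0.0626]), 'joint_torque': array([  0.0063, -76.7311,   2.2583, -28.6608,   0.016 ,   0.0086,
        -0.    ]), 'eef_pos': array([ 0.2082, -0.6416,  0.2305]), 'tcp_rot': array([179.9965,   0.0857, -72.019 ]), 'contact_force': array([0.082 , 0.0646, 0.4871]), 'torque': array([-0.0008, -0.0335,  0.0024]), 'grip_width': 1.0019300075548156}
```

View pics/side0.png

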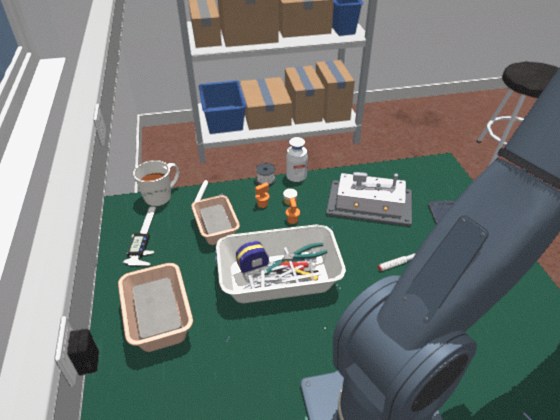

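View pics/top0.png

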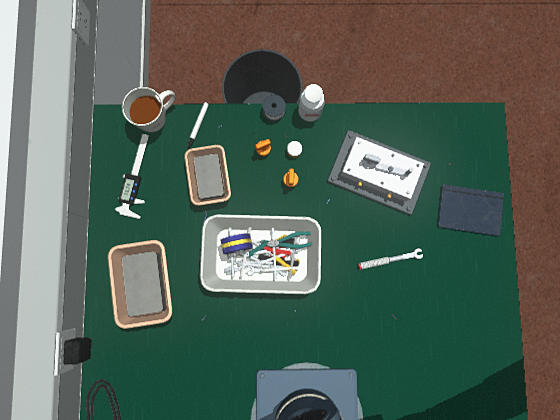

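The housing is at about (380,172) in the top view, the small pink bin at (208,175), and the orange look-alikes at (263,148) and (291,178). Next I enlarge these.

Run:
```python
import cv2
t=cv2.imread('pics/top0.png');s=cv2.imread('pics/side0.png')
cv2.imwrite('pics/t_h.png',cv2.resize(t[120:220,320:440],None,fx=6,fy=6,interpolation=cv2.INTER_CUBIC)) # 720x600
cv2.imwrite('pics/s_h.png',cv2.resize(s[165:230,320:420],None,fx=8,fy=8,interpolation=cv2.INTER_CUBIC))
a=cv2.resize(t[135:215,175:245],None,fx=5,fy=5,interpolation=cv2.INTER_CUBIC);b=cv2.resize(s[185:265,180:255],None,fx=5,fy=5,interpolation=cv2.INTER_CUBIC)
cv2.imwrite('pics/bin.png',cv2.hconcat([a,b]))
```

```text
(no output)
```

View pics/t_h.png

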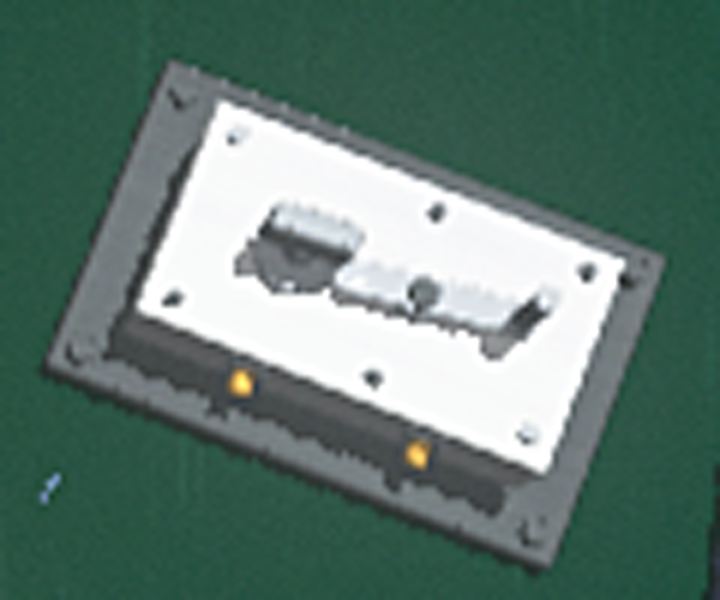

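View pics/s_h.png

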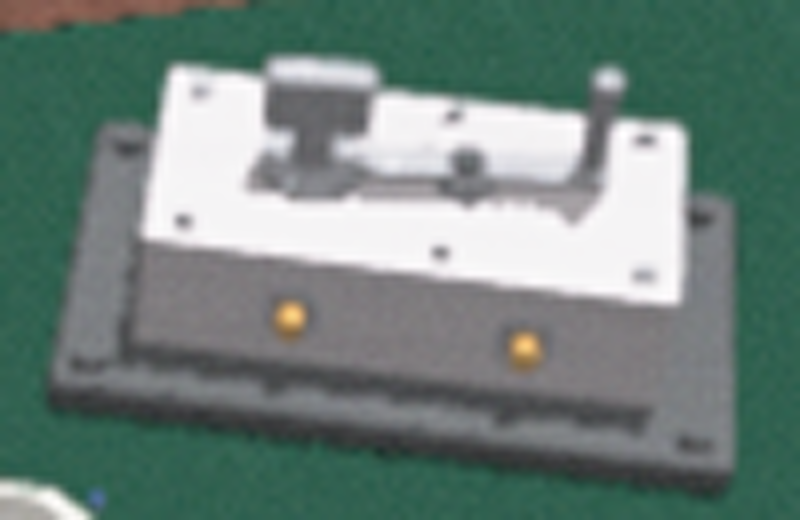

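View pics/bin.png

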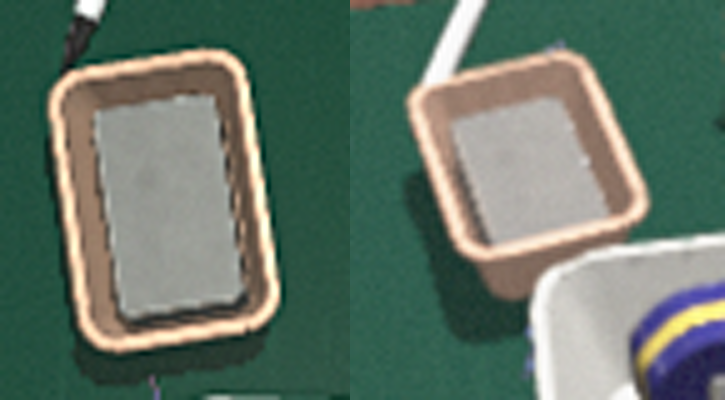

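```bash
cat > h.py <<'E'
from rig import robot
import numpy as np, cv2
from scipy.optimize import least_squares
np.set_printoptions(precision=4,suppress=True)
C={n:robot.calibration(n) for n in("side","top")}
def proj(n,X):
    c=C[n]; p=(c["R"]@np.atleast_2d(X).T+c["t"][:,None]); p=c["K"]@p; return (p[:2]/p[2]).T
def ray(n,uv,z):
    c=C[n]; d=c["R"].T@np.linalg.inv(c["K"])@np.array([uv[0],uv[1],1]); o=-c["R"].T@c["t"]; return o+d*(z-o[2])/d[2]
def full(u,off,s): return (np.array(u,float)+.5)/s-.5+np.array(off)
def rz(a): return np.array([[np.cos(a),-np.sin(a),0],[np.sin(a),np.cos(a),0],[0,0,1]])
E
python3 - <<'E'
from h import *
T=lambda u:full(u,(320,120),6); S=lambda u:full(u,(320,165),8)
tc=T([(217,100),(625,262),(548,473),(138,310)]); st=T([(170,62),(665,258),(550,570),(48,368)])
sc=S([(172,62),(690,122),(684,305),(143,242)])
hm=np.array([(45,85,57),(45,-85,57),(-45,-85,57),(-45,85,57)])/1000.
sm=np.array([(70,110,12),(70,-110,12),(-70,-110,12),(-70,110,12)])/1000.
def f(p,which=3):
    M=lambda m:m@rz(p[2]).T+[p[0],p[1],0]
    r=[]
    if which&1: r+=[proj("top",M(hm))-tc,proj("top",M(sm))-st]
    if which&2: r+=[proj("side",M(hm))-sc]
    return np.vstack(r).ravel()
for w in (1,2,3):
    s=least_squares(f,[.7,-.2,-.3],args=(w,)); print(w,s.x[:2],np.degrees(s.x[2]),np.abs(s.fun).max())
p=s.x
W=lambda m:rz(p[2])@(np.array(m)/1000.)+[p[0],p[1],0]
port=W((0,35,57)); hinge=W((0,-15,57)); print("port",port,"hinge",hinge)
P1=ray("top",T((548,298)),.104);P2=ray("side",S((610,73)),.104)
print("post",P1,P2)
for P in(P1,P2):
    d=rz(p[2]).T@(P-hinge); print(d, "angle",np.degrees(np.arctan2(d[0],-d[1])))
for u in[(283,203),(365,238),(352,258),(268,230)]: 
    d=rz(p[2]).T@(ray("top",T(u),.098)-port);print("bar",d)
for u in[(270,60),(380,65),(378,90),(265,85)]: 
    d=rz(p[2]).T@(ray("side",S(u),.098)-port);print("barS",d)
# bin
tb=full([(95,108),(212,95),(243,300),(122,318)],(175,135),5); sb=full([(452-350,122),(560-350,97),(608-350,214),(490-350,245)],(180,185),5)
bm=np.array([(56,35,34),(56,-35,34),(-56,-35,34),(-56,35,34)])/1000.
def g(q,w=3):
    X=bm@rz(q[2]).T+[q[0],q[1],0]; r=[]
    if w&1:r.append(proj("top",X)-tb)
    if w&2:r.append(proj("side",X)-sb)
    return np.vstack(r).ravel()
for w in(1,2,3):
    s=least_squares(g,[.7,.1,0.1],args=(w,)); print("bin",s.x[:2],np.degrees(s.x[2]),np.abs(s.fun).max())
for n,c in C.items(): print(n,-c["R"].T@c["t"])
E
```

```text
1 [ 0.5818 -0.1851] -22.62526093948501 0.9064423812893665
2 [ 0.5778 -0.187 ] -22.53423919641128 0.7712029834320333
3 [ 0.581  -0.1858] -22.619575794919392 1.4783594548692918
port [ 0.5945 -0.1535  0.057 ] hinge [ 0.5752 -0.1997  0.057 ]
post [ 0.5662 -0.2373  0.104 ] [ 0.5635 -0.2394  0.104 ]
[ 0.0061 -0.0383  0.047 ] angle 9.094475955927438
[ 0.0045 -0.0412  0.047 ] angle 6.179286964350549
bar [0.0045 0.0166 0.041 ]
bar [ 0.0036 -0.017   0.041 ]
bar [-0.0056 -0.0152  0.041 ]
bar [-0.0075  0.0181  0.041 ]
barS [-0.0013  0.0157  0.041 ]
barS [ 0.0028 -0.0192  0.041 ]
barS [-0.0105 -0.0194  0.041 ]
barS [-0.0147  0.0162  0.041 ]
bin [0.5701 0.2283] 8.115613051472893 2.954498408278681
bin [0.5683 0.2272] 7.327534874143026 3.226526480561944
bin [0.5696 0.2278] 7.7799898036637 3.6230349492178107
side [-0.3376  0.2393  0.8595]
top [0.3129 0.0717 1.225 ]
```

```bash
cat >> h.py <<'E'
from scipy.spatial.transform import Rotation as Ro
YAW=np.radians(-22.6); HC=np.array([.581,-.1858,0])
def W(m): return rz(YAW)@(np.array(m)/1000.)+HC
def shift(target,yaw):
    s=robot.read_state(); R=Ro.from_euler('xyz',s["tcp_rot"],degrees=True)
    Rt=Ro.from_euler('xyz',[180,0,yaw],degrees=True)
    print("at",s["clock"],s["eef_pos"],s["tcp_rot"],"F",s["contact_force"],"M",s["torque"],"g",s["grip_width"])
    print("shift mm",R.inv().apply(np.array(target)-s["eef_pos"])*1000,"rot",np.degrees((R.inv()*Rt).as_rotvec()))
E
python3 - <<'E'
from h import *
h=W((0,-15,57));a=np.radians(7.6);p=h+rz(YAW)@[.04*np.sin(a),-.04*np.cos(a),0]
print(p); shift([p[0],p[1],.16],-22.6)
E
```

```text
[ 0.5649 -0.2383  0.057 ]
at 0.1 [ 0.2082 -0.6416  0.2305] [179.9965   0.0857 -72.019 ] F [0.082  0.0646 0.4871] M [-0.0008 -0.0335  0.0024] g 1.0019300075548156
shift mm [-273.4548 -463.7436   70.9212] rot [ -0.0336   0.0818 -49.419 ]
```

Emit:
jog_arm(
  series="-8 -14 0 0 0 -1.5 85; -25 -42 0 0 0 -5 85; -44 -75 5 0 0 -9 60; -63 -107 10 0 0 -13 45; -83 -140 15 0 0 -17 40; -102 -173 20 0 0 -21 40; -122 -207 25 0 0 -25 40; -142 -240 30 0 0 -29 40; -162 -274 35 0 0 -33 40; -182 -308 40 0 0 -37 40",
)

```text
clock: 0.93
eef_pos: [0.4462, -0.3715, 0.1911]
tcp_rot: [-180.0, 0.0, -34.8]
contact_force: [0.5, -1.4, 0.3]
grip_width: 0.468
```

Run:
```python
from h import *
shift([.5649,-.2383,.16],-22.6)
```

```text
at 0.9333 [ 0.4462 -0.3715  0.1911] [-179.9906    0.0107  -34.7574] F [ 0.5294 -1.3699  0.3249] M [-0.0387 -0.0182 -0.0122] g 0.4676542622335299
shift mm [  21.6351 -177.0997   31.0991] rot [ -0.0105   0.0096 -12.1574]
```

Emit:
jog_arm(
  series="4 -33 6 0 0 -2 40; 8 -66 12 0 0 -5 40; 12 -99 18 0 0 -8 40; 16 -130 24 0 0 -10 40; 19 -155 28 0 0 -12 40; 21 -170 30 0 0 -12.2 40; 21.5 -176 31 0 0 -12.2 40; 21.6 -177 31 0 0 -12.2 40; 21.6 -177 31 0 0 -12.2 40; 21.6 -177 31 0 0 -12.2 40",
)

```text
clock: 1.77
eef_pos: [0.5633, -0.2432, 0.1606]
tcp_rot: [179.9, -0.0, -23.0]
contact_force: [0.1, -1.1, 0.0]
grip_width: 0.467
```

Run:
```python
from h import *
shift([.5649,-.2383,.074],-22.6)
f=robot.grab_frame("top");g=robot.grab_frame("side")
a=cv2.resize(f[110:220,330:430,::-1],None,fx=4,fy=5.0,interpolation=cv2.INTER_CUBIC)
cv2.imwrite('pics/t1.png',cv2.resize(f[110:230,300:440,::-1],None,fx=5,fy=5,interpolation=cv2.INTER_CUBIC))
cv2.imwrite('pics/s1.png',cv2.resize(g[130:230,310:440,::-1],None,fx=6,fy=6,interpolation=cv2.INTER_CUBIC))
e=robot.read_state()["eef_pos"]; print((proj("top",e)-[300,110])*5,(proj("side",e)-[310,130])*6)
```

```text
at 1.7667 [ 0.5633 -0.2432  0.1606] [179.9281  -0.0005 -22.9798] F [ 0.0904 -1.1002  0.0205] M [ 0.0048 -0.0221 -0.0237] g 0.46728132005904044
shift mm [-0.4265 -5.2663 86.5538] rot [ 0.0719 -0.0002 -0.3798]
[[603.1171 272.9724]] [[544.8947 151.8325]]
```

View pics/t1.png

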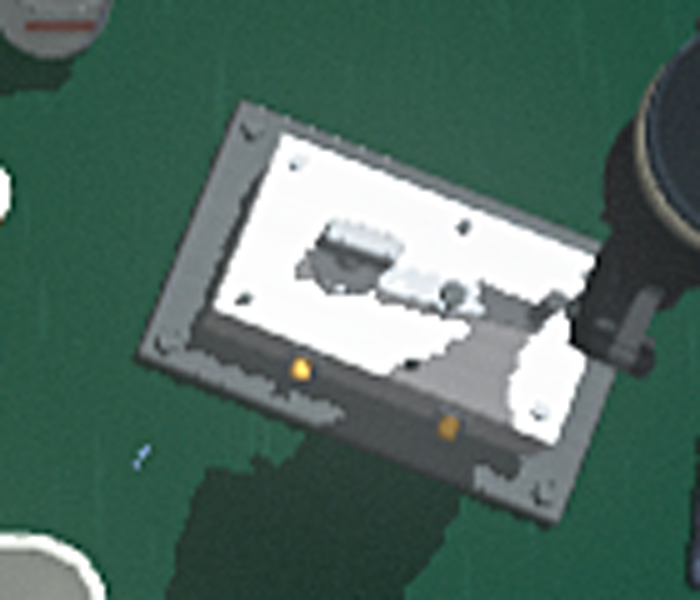

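View pics/s1.png

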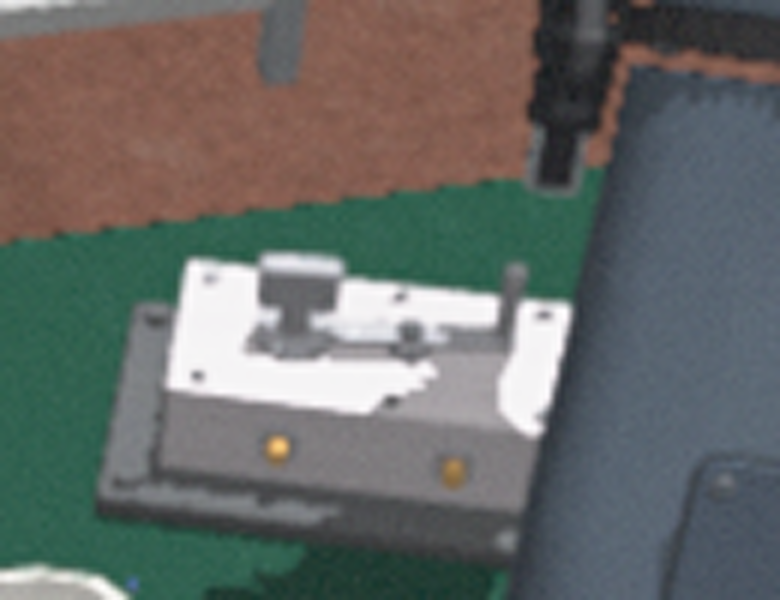

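Emit:
jog_arm(
  series="0 0 15 0 0 0 36; 0 0 32 0 0 0 36; 0 0 50 0 0 0 36; 0 0 62 0 0 0 36; 0 0 72 0 0 0 36; 0 0 80 0 0 0 36; 0 0 84 0 0 0 36; 0 0 86 0 0 0 36; 0 0 86 0 0 0 36; 0 0 86 0 0 0 36",
)

```text
clock: 2.7
eef_pos: [0.5647, -0.2415, 0.0748]
tcp_rot: [-180.0, -0.0, -22.8]
contact_force: [0.3, 0.9, 0.5]
grip_width: 0.425
```

Run:
```python
from h import *
shift([.5649,-.2383,.074],-22.6)
f=robot.grab_frame("top");g=robot.grab_frame("side")
cv2.imwrite('pics/t2.png',cv2.resize(f[110:230,300:440,::-1],None,fx=5,fy=5,interpolation=cv2.INTER_CUBIC))
cv2.imwrite('pics/s2.png',cv2.resize(g[130:230,310:440,::-1],None,fx=6,fy=6,interpolation=cv2.INTER_CUBIC))
```

```text
at 2.7 [ 0.5647 -0.2415  0.0748] [-179.9984   -0.0443  -22.8288] F [0.3296 0.8812 0.4603] M [-0.0039 -0.0638 -0.0359] g 0.42468673259847467
shift mm [-1.0419 -2.9875  0.808 ] rot [-0.0016 -0.0443 -0.2288]
```

View pics/t2.png

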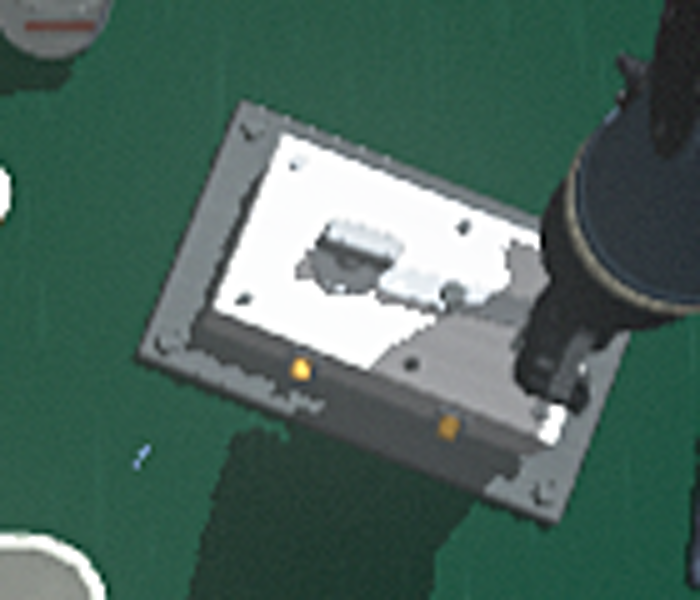

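View pics/s2.png

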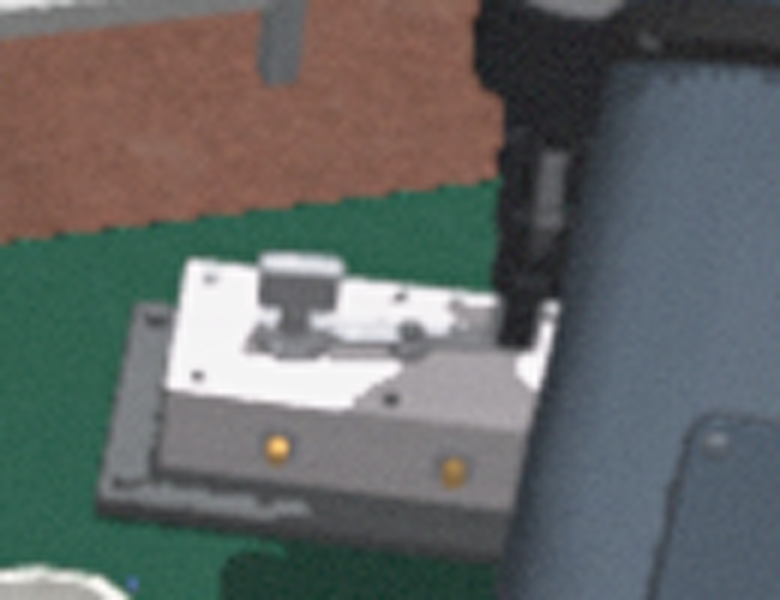

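Emit:
jog_arm(
  series="3 -1 0 0 0 0 36; 7 -2.5 0 0 0 0 36; 12 -4.5 0 0 0 0 36; 17 -7 0 0 0 0 36; 22 -9 0 0 0 0 36; 27 -11.5 0 0 0 0 36; 32 -14 0 0 0 0 36; 36 -16 0 0 0 0 36; 37.5 -17 0 0 0 0 36; 37.5 -17 0 0 0 0 36",
)

```text
clock: 3.63
eef_pos: [0.6061, -0.239, 0.0741]
tcp_rot: [-179.9, 0.0, -22.8]
contact_force: [-0.5, 1.9, -0.1]
grip_width: 0.421
```

Run:
```python
from h import *
shift([.5649,-.2383,.074],-22.6)
f=robot.grab_frame("top");g=robot.grab_frame("side")
cv2.imwrite('pics/t3.png',cv2.resize(f[110:230,300:440,::-1],None,fx=5,fy=5,interpolation=cv2.INTER_CUBIC))
cv2.imwrite('pics/s3.png',cv2.resize(g[130:230,310:440,::-1],None,fx=6,fy=6,interpolation=cv2.INTER_CUBIC))
```

```text
at 3.6333 [ 0.6061 -0.239   0.0741] [-179.9466    0.024   -22.7582] F [-0.4914  1.8917 -0.1441] M [0.3876 0.2221 0.0011] g 0.4212928610180265
shift mm [-38.2682  15.2582   0.1039] rot [-0.0535  0.0239 -0.1582]
```

View pics/t3.png

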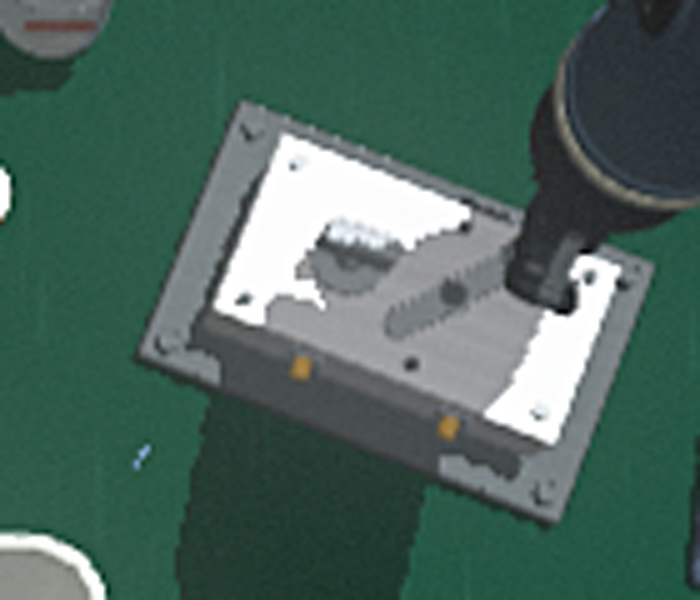

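View pics/s3.png

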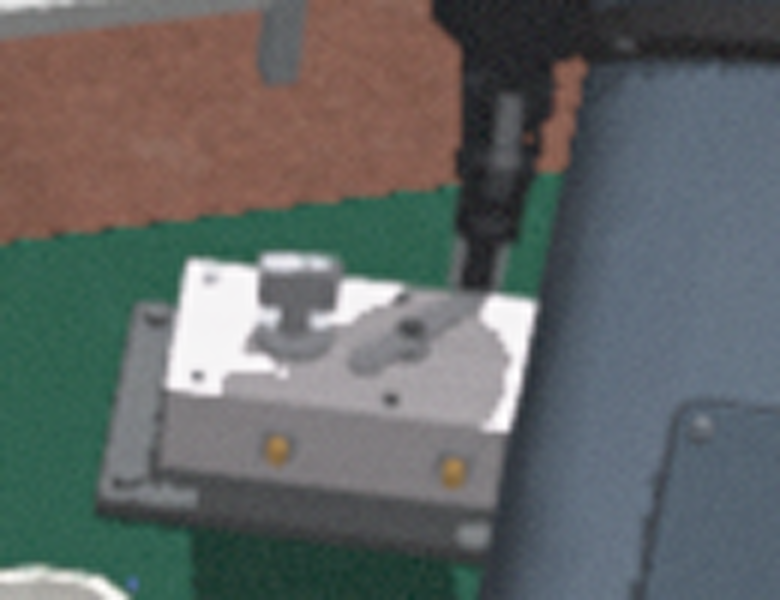

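Emit:
jog_arm(
  series="-3 1 0 0 0 0 36; -4 1 0 0 0 0 36; -4 1 -15 0 0 0 40; -4 1 -35 0 0 0 44; -4 1 -55 0 0 0 44; -4 1 -70 0 0 0 44; -4 1 -76 0 0 0 44; -4 1 -76 0 0 0 44; -4 1 -76 0 0 0 44; -4 1 -76 0 0 0 44",
)

```text
clock: 4.57
eef_pos: [0.6008, -0.2396, 0.1491]
tcp_rot: [180.0, 0.1, -22.8]
contact_force: [-1.0, 0.2, 0.6]
grip_width: 0.517
```

Run:
```python
from h import *
shift([.594,-.1535,.15],-20)
```

```text
at 4.5667 [ 0.6008 -0.2396  0.1491] [179.9868   0.0895 -22.832 ] F [-1.0071  0.205   0.5901] M [-0.021   0.0664 -0.0029] g 0.517090731374362
shift mm [-39.6677 -76.6697  -0.8138] rot [ 0.011   0.0898 -2.832 ]
```

Emit:
jog_arm(
  series="-5 -10 0 0 0 0 44; -14 -27 0 0 0 -1 44; -24 -46 0 0 0 -2 44; -33 -64 0 0 0 -2.8 44; -38 -74 0 0 0 -2.8 44; -39.7 -76.7 0 0 0 -2.8 44; -39.7 -76.7 0 0 0 -2.8 44; -39.7 -76.7 10 0 0 -2.8 40; -39.7 -76.7 20 0 0 -2.8 36; -39.7 -76.7 20 0 0 -2.8 36",
)

```text
clock: 5.4
eef_pos: [0.5931, -0.1546, 0.1275]
tcp_rot: [179.9, 0.2, -20.1]
contact_force: [-0.8, 0.5, -0.8]
grip_width: 0.425
```

Run:
```python
from h import *
shift([.594,-.1535,.067],-20)
f=robot.grab_frame("top");g=robot.grab_frame("side")
cv2.imwrite('pics/t4.png',cv2.resize(f[110:230,300:440,::-1],None,fx=5,fy=5,interpolation=cv2.INTER_CUBIC))
cv2.imwrite('pics/s4.png',cv2.resize(g[130:230,310:440,::-1],None,fx=6,fy=6,interpolation=cv2.INTER_CUBIC))
e=robot.read_state()["eef_pos"]; print((proj("top",e)-[300,110])*5,(proj("side",e)-[310,130])*6)
```

```text
at 5.4 [ 0.5931 -0.1546  0.1275] [179.9345   0.1986 -20.1178] F [-0.7973  0.5348 -0.7955] M [-0.0293 -0.0142  0.0324] g 0.42462197575416283
shift mm [ 0.6339 -1.4005 60.5328] rot [ 0.0653  0.1987 -0.1177]
[[379.5466 223.3516]] [[306.7923 196.497 ]]
```

View pics/t4.png

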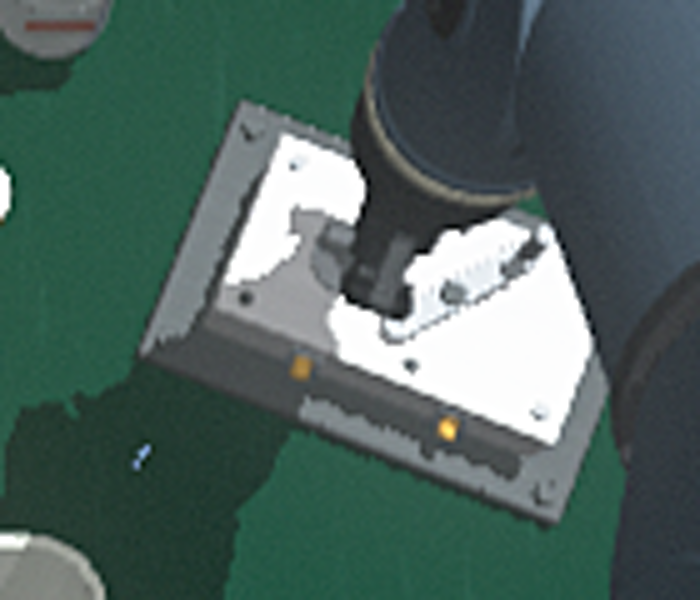

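View pics/s4.png

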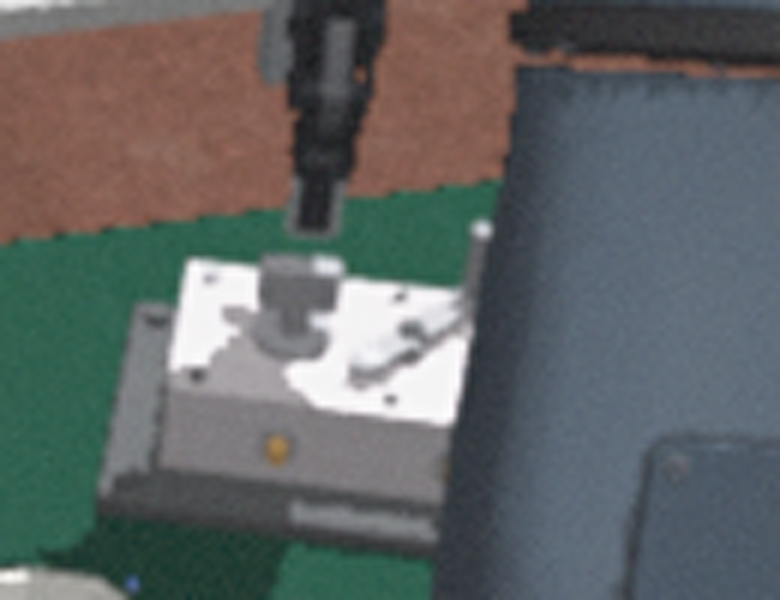

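Run:
```python
from h import *
s=robot.read_state();e=s["eef_pos"];R=Ro.from_euler('xyz',s["tcp_rot"],degrees=True)
for v in([-18,0,-6],[-26,0,-6],[-18,11,-6],[-18,-11,-6]):
    P=e+R.apply(np.array(v)/1000.); print(v,(proj("side",P)-[310,130])*6+2.5,(proj("top",P)-[300,110])*5+2)
for n,hc in(("mix",HC),("side",[.5778,-.187,0]),("top",[.5818,-.1851,0])):
    for z in(.062,.086,.098):
        P=rz(YAW)@[0,.035,z]+hc; print(n,z,P,(proj("side",P)-[310,130])*6+2.5,(proj("top",P)-[300,110])*5+2)
```

```text
[-18, 0, -6] [[309.6061 212.7517]] [[371.5675 259.4627]]
[-26, 0, -6] [[309.0533 224.1839]] [[365.9219 276.2104]]
[-18, 11, -6] [[336.2608 215.0596]] [[395.3589 267.7129]]
[-18, -11, -6] [[283.0054 210.4484]] [[347.7947 251.2189]]
mix 0.062 [ 0.5945 -0.1535  0.062 ] [[290.6114 322.816 ]] [[351.6493 260.368 ]]
mix 0.086 [ 0.5945 -0.1535  0.086 ] [[296.3856 279.4386]] [[361.32   247.9531]]
mix 0.098 [ 0.5945 -0.1535  0.098 ] [[299.3289 257.3281]] [[366.3041 241.5546]]
side 0.062 [ 0.5913 -0.1547  0.062 ] [[295.5401 326.969 ]] [[354.4384 267.0204]]
side 0.086 [ 0.5913 -0.1547  0.086 ] [[301.3879 283.571 ]] [[364.1694 254.736 ]]
side 0.098 [ 0.5913 -0.1547  0.098 ] [[304.3687 261.4492]] [[369.1847 248.4047]]
top 0.062 [ 0.5953 -0.1528  0.062 ] [[288.5077 321.8961]] [[350.1004 258.7111]]
top 0.086 [ 0.5953 -0.1528  0.086 ] [[294.2526 278.5233]] [[359.7387 246.2637]]
top 0.098 [ 0.5953 -0.1528  0.098 ] [[297.181  256.4153]] [[364.7062 239.8485]]
```

Run:
```python
import cv2
t=cv2.imread('pics/t4.png');s=cv2.imread('pics/s4.png')
cv2.imwrite('pics/z4.png',cv2.hconcat([cv2.resize(t[180:340,280:440],(400,400)),cv2.resize(s[160:380,210:430],(400,400))]))
```

```text
(no output)
```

View pics/z4.png

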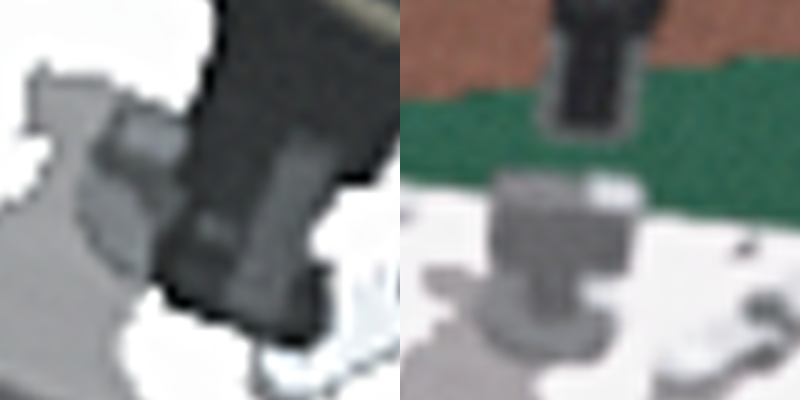

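Emit:
jog_arm(
  series="0.8 -1.4 8 0 0 0 36; 0.8 -1.4 18 0 0 0 36; 0.8 -1.4 28 0 0 0 36; 0.8 -1.4 38 0 0 0 36; 0.8 -1.4 46 0 0 0 36; 0.8 -1.4 53 0 0 0 36; 0.8 -1.4 57 0 0 0 36; 0.8 -1.4 59.5 0 0 0 36; 0.8 -1.4 59.5 0 0 0 36; 0.8 -1.4 59.5 0 0 0 36",
)

```text
clock: 6.33
eef_pos: [0.596, -0.1524, 0.071]
tcp_rot: [-180.0, -0.0, -20.0]
contact_force: [0.0, -0.2, 0.1]
grip_width: 0.422
```

Run:
```python
from h import *
shift([.5945,-.1535,.068],-20)
```

```text
at 6.3333 [ 0.596  -0.1524  0.071 ] [-179.9956   -0.0164  -20.0201] F [ 0.0402 -0.2352  0.062 ] M [ 0.0217 -0.0671 -0.0042] g 0.42225257392641596
shift mm [-1.0764  1.5409  2.9673] rot [-0.0044 -0.0164 -0.0201]
```

Run:
```python
from h import *
for i in range(3):
    f=robot.grab_frame("side"); shift([.5945,-.1535,.068],-20)
g=f
cv2.imwrite('pics/s5.png',cv2.resize(g[150:215,340:400,::-1],None,fx=9,fy=9,interpolation=cv2.INTER_CUBIC))
e=robot.read_state()["eef_pos"]; R=Ro.from_euler('xyz',[180,0,-20],degrees=True)
for v in([-18,0,-6],[-18,11,-6],[-18,-11,-6]):
    print((proj("side",np.array([.5957,-.152,.0705])+R.apply(np.array(v)/1000.))-[340,150])*9+4)
```

```text
at 6.3833 [ 0.5962 -0.1525  0.0712] [-179.994    -0.0392  -20.0188] F [-0.0635 -0.0086 -0.274 ] M [0.0005 0.0054 0.0292] g 0.4240820031235687
shift mm [-1.2159  1.5523  3.1863] rot [-0.006  -0.0392 -0.0188]
at 6.4333 [ 0.5962 -0.1525  0.0712] [-179.9933   -0.0434  -20.0214] F [-0.1606  0.7174  0.3841] M [ 0.0058 -0.0015  0.0008] g 0.4200857806541747
shift mm [-1.2177  1.5589  3.2394] rot [-0.0067 -0.0434 -0.0214]
at 6.4833 [ 0.5962 -0.1525  0.0713] [-179.9914   -0.0492  -20.0227] F [-0.2582  0.0652  1.1302] M [-0.0531  0.0356 -0.0105] g 0.42481003293935315
shift mm [-1.231   1.5601  3.3009] rot [-0.0086 -0.0492 -0.0227]
[[163.085  301.9516]]
[[201.7396 305.4367]]
[[124.505  298.4732]]
```

View pics/s5.png

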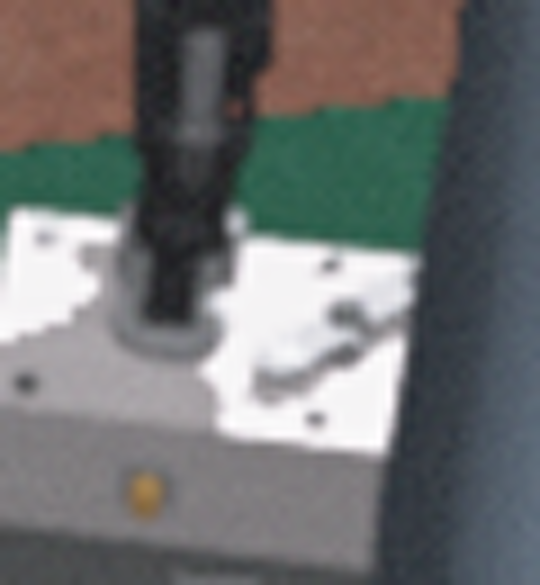

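Emit:
jog_arm(
  series="-0.5 0.9 1.5 0 0 0 36; -1 1.8 3 0 0 0 36; -1 1.8 3 0 0 0 30; -1 1.8 3 0 0 0 24; -1 1.8 3 0 0 0 18; -1 1.8 3 0 0 0 10; -1 1.8 3 0 0 0 6; -1 1.8 3 0 0 0 6; -1 1.8 3 0 0 0 6; -1 1.8 3 0 0 0 6",
  grip_force=60,
)

```text
clock: 7.32
eef_pos: [0.5941, -0.1536, 0.0679]
tcp_rot: [180.0, 0.0, -20.0]
contact_force: [-3.2, 0.2, 4.2]
grip_width: 0.128
```

Run:
```python
from h import *
f=robot.grab_frame("side")
shift([.5945,-.1535,.068],-20)
```

```text
at 7.3667 [ 0.5942 -0.1537  0.0679] [179.9989   0.0149 -20.0144] F [-3.0245  0.5111  3.7628] M [0.1228 0.5834 0.1016] g 0.12997460790767446
shift mm [ 0.2649 -0.2671 -0.0854] rot [ 0.0011  0.0149 -0.0144]
```

Emit:
jog_arm(
  series="0 0 0 0 0 0 6; 0 0 0 0 0 4 6; 0 0 -0.2 0 0 9 6; 0 0 -0.5 0 0 15 6; 0 0 -0.8 0 0 21 6; 0 0 -1.1 0 0 27 6; 0 0 -1.4 0 0 33 6; 0 0 -1.7 0 0 39 6; 0 0 -2 0 0 44 6; 0 0 -2 0 0 45 6",
  grip_force=90,
)

```text
clock: 8.2
eef_pos: [0.594, -0.1537, 0.0691]
tcp_rot: [179.9, 0.0, -65.3]
contact_force: [0.1, -0.2, -4.0]
grip_width: 0.128
```

```bash
cat > look.py <<'E'
import sys
from h import *
f=robot.grab_frame("side")
shift([.5945,-.1535,.068],-20)
cv2.imwrite('pics/%s.png'%sys.argv[1],cv2.resize(f[150:225,320:420,::-1],None,fx=7,fy=7,interpolation=cv2.INTER_CUBIC))
E
python3 look.py s6
```

```text
at 8.25 [ 0.5942 -0.1537  0.0692] [179.9623   0.0091 -65.104 ] F [-0.0645  0.1743 -5.6675] M [-0.0123 -0.0518 -0.2774] g 0.12395138254194386
shift mm [-0.0173 -0.3691  1.2239] rot [  0.0322   0.0235 -45.104 ]
```

View pics/s6.png

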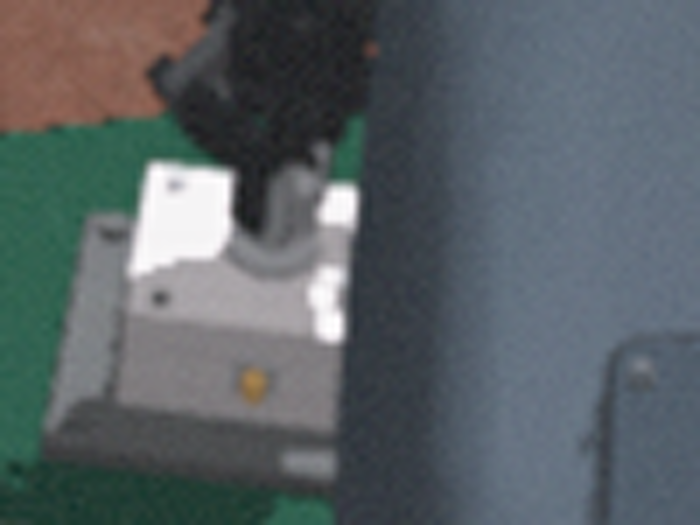

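Emit:
jog_arm(
  series="0 0 0 0 0 -5 6; 0 0 0 0 0 -12 6; 0 0 -0.3 0 0 -19 6; 0 0 -0.6 0 0 -26 6; 0 0 -0.9 0 0 -33 6; 0 0 -1.2 0 0 -40 6; 0 0 -1.5 0 0 -47 6; 0 0 -1.8 0 0 -54 6; 0 0 -2.1 0 0 -61 6; 0 0 -2.4 0 0 -68 6",
)

```text
clock: 9.08
eef_pos: [0.5941, -0.1538, 0.0718]
tcp_rot: [-180.0, 0.0, 3.5]
contact_force: [0.5, -0.1, -6.1]
grip_width: 0.122
```

Emit:
jog_arm(
  series="0 0 -0.2 0 0 -6 6; 0 0 -0.4 0 0 -10 6; 0 0 -0.4 0 0 -8 6; 0 0 -0.4 0 0 -2 6; 0 0 -0.5 0 0 5 6; 0 0 -0.8 0 0 12 6; 0 0 -1.1 0 0 19 6; 0 0 -1.4 0 0 26 6; 0 0 -1.7 0 0 33 6; 0 0 -2 0 0 40 6",
)

```text
clock: 9.92
eef_pos: [0.5943, -0.1537, 0.0738]
tcp_rot: [-180.0, 0.0, -37.2]
contact_force: [0.1, -0.3, -5.5]
grip_width: 0.127
```

```bash
python3 look.py s7
```

```text
at 9.9667 [ 0.5943 -0.1537  0.0739] [-179.9964    0.0128  -37.6748] F [-0.7816 -0.8264 -2.9715] M [ 0.0181  0.0938 -0.2545] g 0.12544456860122039
shift mm [ 0.0673 -0.2671  5.9207] rot [ -0.0056   0.0122 -17.6748]
```

View pics/s7.png

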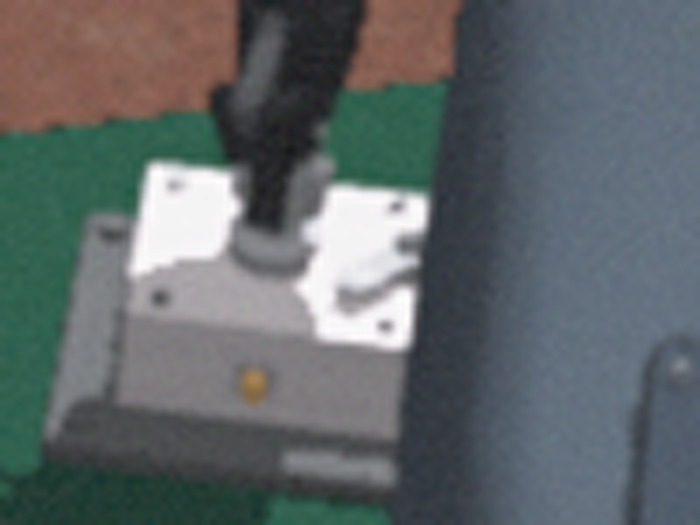

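Emit:
jog_arm(
  series="0 0 0 0 0 -5 6; 0 0 0 0 0 -12 6; 0 0 -0.3 0 0 -19 6; 0 0 -0.6 0 0 -26 6; 0 0 -0.9 0 0 -33 6; 0 0 -1.2 0 0 -40 6; 0 0 -1.5 0 0 -47 6; 0 0 -1.8 0 0 -54 6; 0 0 -2.1 0 0 -61 6; 0 0 -2.4 0 0 -68 6",
)

```text
clock: 10.8
eef_pos: [0.5943, -0.1541, 0.0764]
tcp_rot: [-180.0, -0.0, 31.6]
contact_force: [-0.5, -0.8, -5.2]
grip_width: 0.124
```

Emit:
jog_arm(
  series="0 0 0 0 0 5 6; 0 0 0 0 0 12 6; 0 0 -0.3 0 0 19 6; 0 0 -0.6 0 0 26 6; 0 0 -0.9 0 0 33 6; 0 0 -1.2 0 0 40 6; 0 0 -1.5 0 0 47 6; 0 0 -1.8 0 0 54 6; 0 0 -2.1 0 0 61 6; 0 0 -2.4 0 0 68 6",
)

```text
clock: 11.63
eef_pos: [0.5943, -0.1537, 0.0787]
tcp_rot: [180.0, 0.0, -37.0]
contact_force: [-0.6, 0.6, -4.2]
grip_width: 0.126
```

```bash
python3 look.py s8
```

```text
at 11.6833 [ 0.5943 -0.1536  0.0789] [-179.9917    0.0061  -37.5444] F [-0.2524  0.1271 -2.1743] M [ 0.0274  0.0134 -0.2164] g 0.12597033060718774
shift mm [ 0.0443 -0.1904 10.8551] rot [ -0.0091   0.0048 -17.5444]
```

View pics/s8.png

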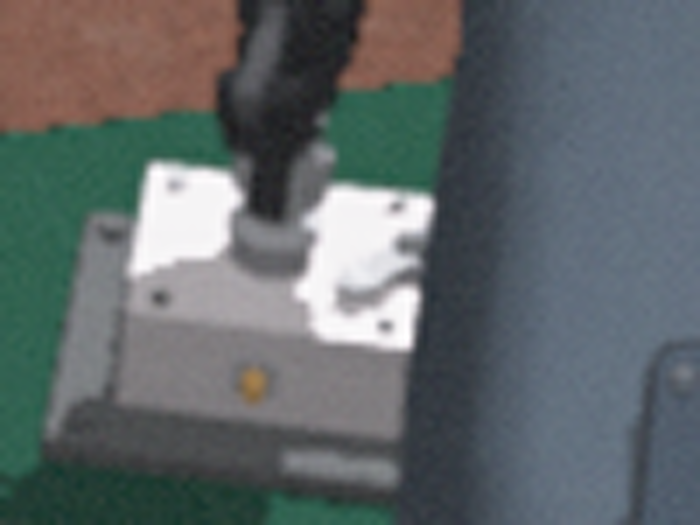

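Emit:
jog_arm(
  series="0 0 0 0 0 -5 6; 0 0 0 0 0 -12 6; 0 0 -0.3 0 0 -19 6; 0 0 -0.6 0 0 -26 6; 0 0 -0.9 0 0 -33 6; 0 0 -1.2 0 0 -40 6; 0 0 -1.5 0 0 -47 6; 0 0 -1.8 0 0 -54 6; 0 0 -2.1 0 0 -61 6; 0 0 -2.4 0 0 -68 6",
)

```text
clock: 12.52
eef_pos: [0.5941, -0.1541, 0.0813]
tcp_rot: [180.0, 0.0, 31.7]
contact_force: [0.2, -0.1, -4.4]
grip_width: 0.125
```

Emit:
jog_arm(
  series="0 0 0 0 0 5 6; 0 0 0 0 0 12 6; 0 0 -0.4 0 0 19 6; 0 0 -0.8 0 0 26 6; 0 0 -1.2 0 0 33 6; 0 0 -1.6 0 0 40 6; 0 0 -2 0 0 47 6; 0 0 -2.4 0 0 54 6; 0 0 -2.8 0 0 61 6; 0 0 -3.2 0 0 68 6",
)

```text
clock: 13.35
eef_pos: [0.5944, -0.1538, 0.0846]
tcp_rot: [-180.0, -0.0, -36.9]
contact_force: [0.3, 1.8, -3.3]
grip_width: 0.123
```

Emit:
jog_arm(
  series="0 0 0 0 0 -5 6; 0 0 0 0 0 -12 6; 0 0 -0.4 0 0 -19 6; 0 0 -0.8 0 0 -26 6; 0 0 -1.2 0 0 -33 6; 0 0 -1.6 0 0 -40 6; 0 0 -2 0 0 -47 6; 0 0 -2.4 0 0 -54 6; 0 0 -2.8 0 0 -61 6; 0 0 -3.2 0 0 -68 6",
)

```text
clock: 14.18
eef_pos: [0.5944, -0.1541, 0.0882]
tcp_rot: [180.0, -0.0, 31.7]
contact_force: [-1.7, 0.1, 0.4]
grip_width: 0.123
```

Emit:
jog_arm(
  series="0 0 0 0 0 5 6; 0 0 0 0 0 12 6; 0 0 -0.4 0 0 19 6; 0 0 -0.8 0 0 26 6; 0 0 -1.2 0 0 33 6; 0 0 -1.6 0 0 40 6; 0 0 -2 0 0 47 6; 0 0 -2.4 0 0 54 6; 0 0 -2.8 0 0 54 6; 0 0 -2.8 0 0 54 6",
)

```text
clock: 15.02
eef_pos: [0.5947, -0.1538, 0.0909]
tcp_rot: [180.0, -0.1, -22.5]
contact_force: [-0.7, 0.2, -1.2]
grip_width: 0.124
```

```bash
python3 look.py s9
```

```text
at 15.0667 [ 0.5946 -0.1539  0.0908] [179.9951  -0.0364 -22.5784] F [-0.0475  0.3094 -1.1771] M [ 0.0159 -0.0207 -0.0004] g 0.12217785046030051
shift mm [-0.2175 -0.2967 22.7709] rot [ 0.0057 -0.0363 -2.5784]
```

View pics/s9.png

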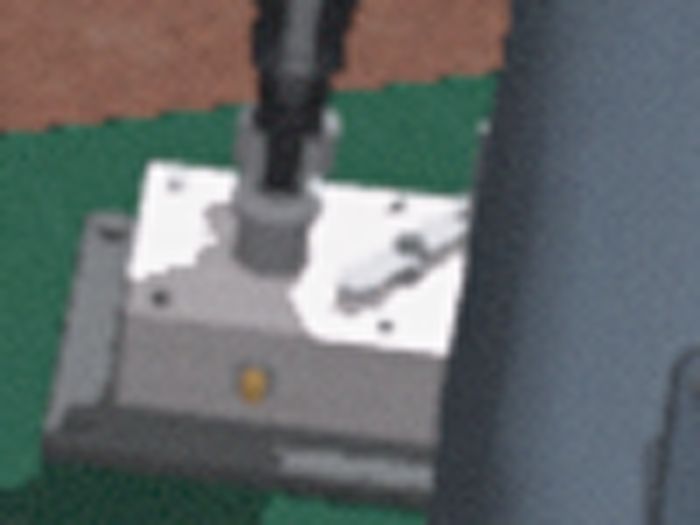

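Emit:
jog_arm(
  series="0 0 -2 0 0 0 6; 0 0 -5 0 0 0 6; 0 0 -9 0 0 0 6; 0 0 -15 0 0 0 6; 0 0 -25 0 0 0 6; 0 0 -40 0 0 0 6; 0 0 -58 0 0 0 6; 0 0 -78 0 0 0 6; 0 0 -97 0 0 0 6; 0 0 -110 0 0 0 6",
)

```text
clock: 15.9
eef_pos: [0.5949, -0.1538, 0.2036]
tcp_rot: [-180.0, -0.2, -23.0]
contact_force: [-0.5, 0.2, -0.8]
grip_width: 0.119
```

Emit:
jog_arm(
  series="-5 -10 0 0 0 0 6; -15 -31 0 0 0 0 6; -30 -61 0 0 0 0 6; -46 -93 0 0 0 0 6; -62 -126 0 0 0 0 6; -78 -158 0 0 0 0 6; -94 -190 0 0 0 0 6; -109 -220 0 0 0 0 6; -120 -243 0 0 0 0 6; -127 -257 0 0 0 0 6",
)

```text
clock: 16.73
eef_pos: [0.5764, 0.1376, 0.2004]
tcp_rot: [-179.9, 0.1, -22.7]
contact_force: [0.7, -0.2, -1.6]
grip_width: 0.12
```

Run:
```python
from h import *
g=robot.grab_frame("side");f=robot.grab_frame("top")
cv2.imwrite('pics/s10.png',g[:,:,::-1]);cv2.imwrite('pics/t10.png',f[:,:,::-1])
shift([.5696,.2278,.12],-22.5)
```

```text
at 16.8333 [0.5764 0.1377 0.2003] [-179.8976    0.0967  -22.6377] F [ 0.0989 -0.3922 -2.0125] M [ 0.0405  0.045  -0.0246] g 0.12275989826667642
shift mm [-40.8668 -80.3935  80.5226] rot [-0.1025  0.0966 -0.1378]
```

View pics/s10.png

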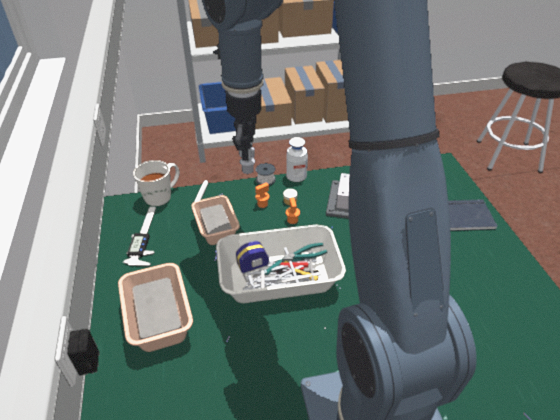

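View pics/t10.png

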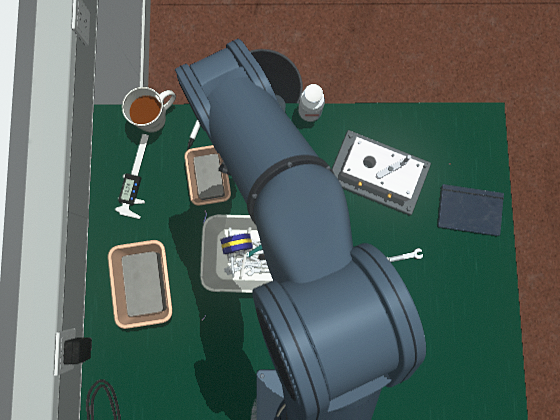

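The plug is held (side (247,163)), the bore is empty (top (370,162)), the housing sits square on the stand and the keeper is open. I now go over the small bin.

Emit:
jog_arm(
  series="-4 -8 0 0 0 0 6; -12 -24 0 0 0 0 6; -22 -44 0 0 0 0 6; -32 -63 5 0 0 0 6; -38 -74 15 0 0 0 6; -41 -80 28 0 0 0 6; -41 -80 42 0 0 0 6; -41 -80 56 0 0 0 6; -41 -80 68 0 0 0 6; -41 -80 78 0 0 0 6",
)

```text
clock: 17.67
eef_pos: [0.5709, 0.221, 0.1208]
tcp_rot: [179.9, 0.1, -23.1]
contact_force: [-1.1, -0.1, -1.2]
grip_width: 0.118
```

Run:
```python
from h import *
g=robot.grab_frame("side");f=robot.grab_frame("top")
a=cv2.resize(f[125:215,165:255,::-1],(400,400),interpolation=cv2.INTER_CUBIC);b=cv2.resize(g[165:255,180:270,::-1],(400,400),interpolation=cv2.INTER_CUBIC)
cv2.imwrite('pics/b11.png',cv2.hconcat([a,b]))
shift([.5696,.2278,.071],-22.5)
```

```text
at 17.7667 [0.5704 0.2209 0.1204] [179.8277   0.1306 -23.0622] F [ 0.6797 -0.2196 -0.8553] M [-0.0462 -0.0125  0.0388] g 0.12363816343348145
shift mm [-3.3757 -6.1972 49.4053] rot [ 0.1717  0.1314 -0.562 ]
```

View pics/b11.png

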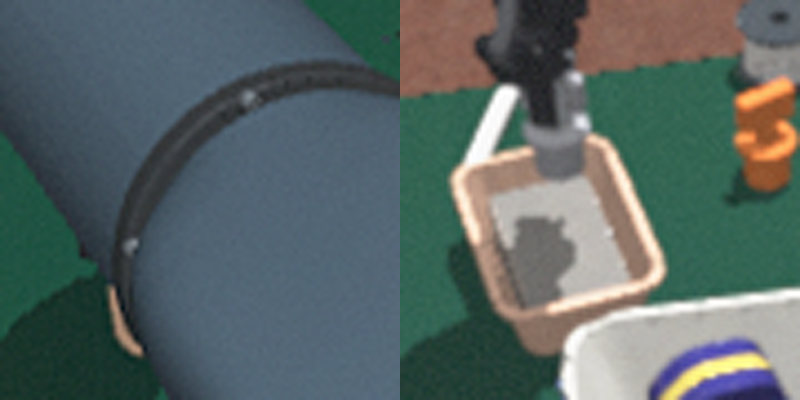

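Emit:
jog_arm(
  series="-1 -3 8 0 0 0 6; -3.4 -6 16 0 0 0 6; -3.4 -6.2 24 0 0 0 6; -3.4 -6.2 31 0 0 0 6; -3.4 -6.2 37 0 0 0 6; -3.4 -6.2 42 0 0 0 6; -3.4 -6.2 45 0 0 0 6; -3.4 -6.2 46.5 0 0 0 6; -3.4 -6.2 46.5 0 0 0 6; -3.4 -6.2 46.5 0 0 0 6",
)

```text
clock: 18.6
eef_pos: [0.571, 0.2291, 0.0763]
tcp_rot: [-180.0, -0.0, -23.0]
contact_force: [-0.8, 0.2, -1.9]
grip_width: 0.127
```

Run:
```python
from h import *
g=robot.grab_frame("side")
b=cv2.resize(g[165:255,180:270,::-1],(560,560),interpolation=cv2.INTER_CUBIC)
cv2.imwrite('pics/b12.png',b)
shift([.5696,.2278,.069],-22.5)
```

```text
at 18.65 [0.571  0.2291 0.0764] [-179.98     -0.0186  -23.0295] F [ 0.3344 -0.3189 -1.8459] M [ 0.0097  0.01   -0.0114] g 0.12208458784259103
shift mm [-0.7441  1.7831  7.3969] rot [-0.0199 -0.0187 -0.5294]
```

View pics/b12.png

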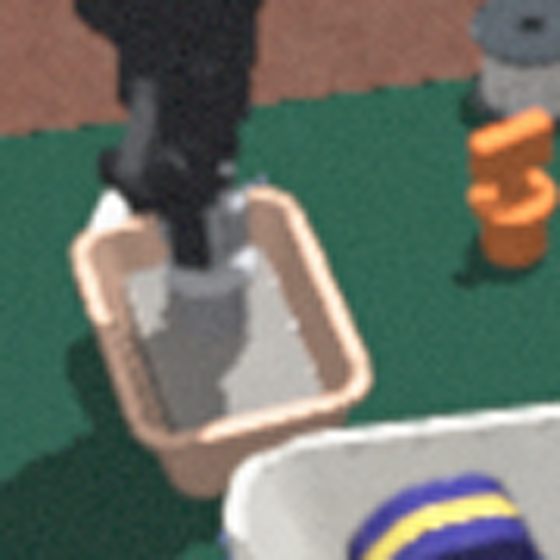

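Emit:
jog_arm(
  series="0 0 1 0 0 0 6; 0 0 2 0 0 0 6; 0 0 3 0 0 0 6; 0 0 4 0 0 0 6; 0 0 4.7 0 0 0 6; 0 0 5.2 0 0 0 6; 0 0 5.7 0 0 0 6; 0 0 6.1 0 0 0 6; 0 0 6.5 0 0 0 6; 0 0 6.5 0 0 0 6",
)

```text
clock: 19.48
eef_pos: [0.5708, 0.2291, 0.0695]
tcp_rot: [180.0, 0.0, -23.0]
contact_force: [0.2, -0.1, -1.9]
grip_width: 0.125
```

Emit:
jog_arm(
  series="0 0 0.1 0 0 0 6; 0 0 0.2 0 0 0 6; 0 0 0.3 0 0 0 6; 0 0 0.4 0 0 0 6; 0 0 0.5 0 0 0 6; 0 0 0.6 0 0 0 6; 0 0 0.7 0 0 0 6; 0 0 0.8 0 0 0 6; 0 0 0.8 0 0 0 6; 0 0 0.8 0 0 0 6",
)

```text
clock: 20.32
eef_pos: [0.5708, 0.2292, 0.069]
tcp_rot: [-180.0, -0.0, -23.0]
contact_force: [-0.7, -0.9, 2.5]
grip_width: 0.122
```

Contact is felt at the expected height, so I let go slowly.

Emit:
jog_arm(
  series="0 0 0 0 0 0 11; 0 0 0 0 0 0 12; 0 0 0 0 0 0 13; 0 0 0 0 0 0 15; 0 0 0 0 0 0 18; 0 0 0 0 0 0 22; 0 0 0 0 0 0 27; 0 0 0 0 0 0 32; 0 0 0 0 0 0 34; 0 0 0 0 0 0 34",
  grip_force=20,
)

```text
clock: 21.15
eef_pos: [0.5708, 0.2291, 0.0688]
tcp_rot: [-180.0, 0.0, -23.0]
contact_force: [-0.2, -0.6, -0.4]
grip_width: 0.394
```

Run:
```python
from h import *
g=robot.grab_frame("side")
b=cv2.resize(g[165:255,180:270,::-1],(560,560),interpolation=cv2.INTER_CUBIC)
cv2.imwrite('pics/b13.png',b)
shift([.5696,.2278,.15],-22.5)
```

```text
at 21.2 [0.5708 0.2291 0.0688] [-179.9976   -0.0014  -23.0238] F [-1.1551  0.0075  0.3591] M [ 0.033   0.     -0.0172] g 0.4005390540670885
shift mm [ -0.6045   1.6849 -81.2004] rot [-0.0024 -0.0014 -0.5238]
```

View pics/b13.png

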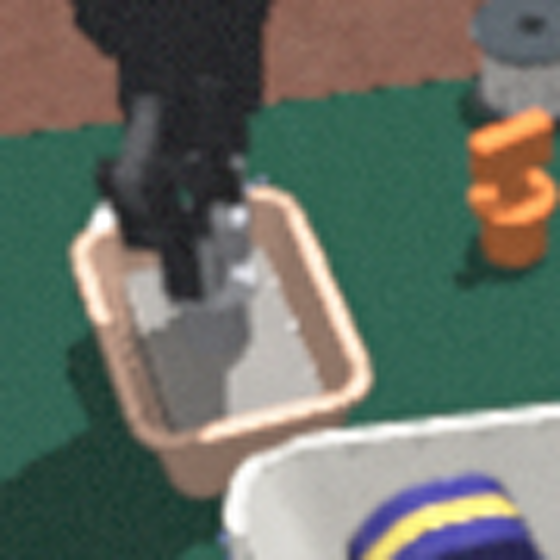

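Released with no force left and the plug still standing. I now go straight up.

Emit:
jog_arm(
  series="0 0 -3 0 0 0 34; 0 0 -8 0 0 0 34; 0 0 -16 0 0 0 34; 0 0 -26 0 0 0 34; 0 0 -38 0 0 0 34; 0 0 -54 0 0 0 34; 0 0 -72 0 0 0 34; 0 0 -92 0 0 0 34; 0 0 -110 0 0 0 34; 0 0 -120 0 0 0 34",
)

```text
clock: 22.03
eef_pos: [0.5716, 0.2296, 0.1923]
tcp_rot: [-179.8, -0.1, -23.0]
contact_force: [0.5, -0.6, 0.6]
grip_width: 0.399
```

Emit:
jog_arm(
  series="5 10 0 0 0 0 34; 15 31 0 0 0 0 34; 28 57 0 0 0 0 34; 41 84 0 0 0 0 34; 54 111 0 0 0 0 34; 64 131 0 0 0 0 34; 70 143 0 0 0 0 34; 72 147 0 0 0 0 34; 72 147 0 0 0 0 34; 72 147 0 0 0 0 34",
)

```text
clock: 22.87
eef_pos: [0.5794, 0.067, 0.1886]
tcp_rot: [-180.0, 0.0, -23.0]
contact_force: [-0.3, 0.8, 0.7]
grip_width: 0.397
```

Run:
```python
from h import *
g=robot.grab_frame("side");f=robot.grab_frame("top")
cv2.imwrite('pics/s14.png',g[:,:,::-1]);cv2.imwrite('pics/t14.png',f[:,:,::-1])
a=cv2.resize(f[125:215,165:255,::-1],(400,400),interpolation=cv2.INTER_CUBIC);b=cv2.resize(g[165:255,180:270,::-1],(400,400),interpolation=cv2.INTER_CUBIC)
cv2.imwrite('pics/b14.png',cv2.hconcat([a,b]))
shift([.57,.1,.19],-23)
```

```text
at 22.9667 [0.5794 0.0678 0.1887] [-179.9457    0.0287  -22.8747] F [-1.2242 -0.1089  0.6184] M [-0.0027 -0.0763  0.0218] g 0.3996047143800325
shift mm [-21.1871 -26.0411  -1.2326] rot [-0.0542  0.0287  0.1253]
```

View pics/b14.png

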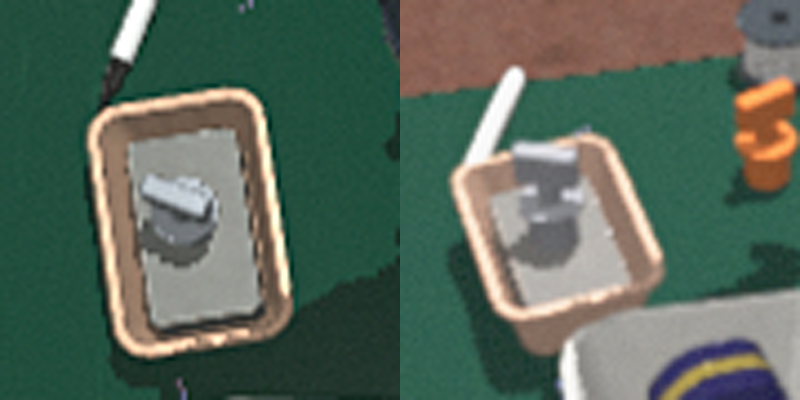

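View pics/s14.png

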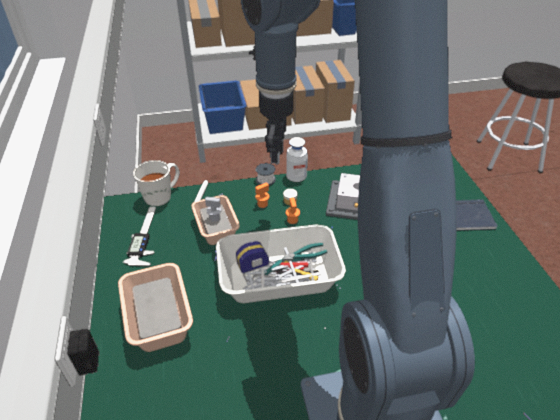

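View pics/t14.png

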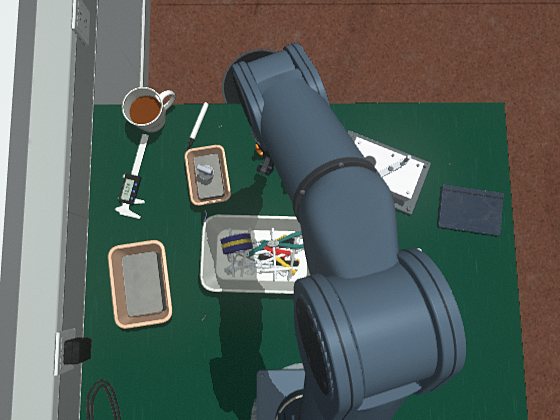

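The plug stands upright on the lining (top (205,173), side (213,210)). The tools are where they were, the housing is seated and the arm is clear.

Run:
```python
from rig import robot
print(robot.close_job())
```

```text
the job is handed in; nothing more can be done
None
```

I finished the job and handed it in at about 23 s of the 72 s allowed; no verdict was reported.

- **Keeper:** I swung it open to about 51° (0.9 rad), past the 0.55 rad needed to clear the plug, and it stayed there.
- **Plug:** I twisted it out back and forth by up to about 70° while raising it roughly 2–3 mm per rad. The upward pull in the readings never passed about 6 N. The housing's edges did not shift in the side view, and it still sat on its dowels afterwards.
- **Placing:** I lowered the plug onto the grey lining of the small pink bin until I felt 2.5 N of contact at the expected height. I then opened the gripper slowly and went straight up.

**Last checks:** in both final pictures the plug stands upright on the lining and the gripper is clear. The calipers look unmoved, and so does the flux pot in the side view. In those pictures the arm hides most of the torque wrench and all but part of the housing and keeper. I last saw those undisturbed in the top view during the carry, after the plug was out.

**Disagreements:**
- The two cameras differed by about 4 mm on the housing position. I used the combined estimate and checked it against the gripper in the side picture. Sideways forces during the twist stayed under 2 N in the readings.
- The bin's lining fitted its stated size only to about 3 pixels, which left ample room for the plug.

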